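# Transfer lever with a lockout collar

### The job

Switch the sampler's transfer lever, the one that carries a sliding lock collar: lift its collar clear of the two gate lugs, push the lever across through the gate to the other end, and let the collar drop fully home again so that the lever is locked there. Leave the plain ball-knob lever on the other housing where it is.

Things in the scene. Friction and masses are not known exactly. Their poses are not given: they have to be found in the camera images.
- collar_mid (a point): Centre of the lock collar: dark steel ring, 32 mm across, 32 mm tall, bright band at each end, on the 12 mm rod of the transfer lever; pinch it across its diameter along y. z: up along the rod. x: the way to push (tips with the rod). y: parallel to the pivot, which lies on -z, 171 mm away plus the collar's lift. Cap on the rod: 22 mm across, top 46 mm above this point, collar down.
- transfer_lever (a joint): Lever angle, rad: 0 leaning 0.2 to the start side, 0.2 upright, 0.4 end stop across. Starts at 0-0.04. Collar down, the lugs stop it at 0.065 (or hold it above 0.335 across). Friction about 1 N at the collar; stays at either end. Housing 170 mm along the push, 110 wide, 150 tall, top 140 above the pivot, fixed, moved and turned in each run; on it two steel lugs at mid-swing beside the rod.
- lock_collar (a joint): Lift of the collar along the rod, m: 0 = down (home), 0.018 = upper stop. A spring pushes it down: lifting takes 4 to 6 N, and it drops home when let go beyond the lugs. It must be up by more than 0.009 to pass over the lugs, which rise 23 mm above the housing's top and measure 14 mm along the push direction, 30 mm across over both.
- rinse_lever (a joint): Angle of the other, plain lever (steel rod with a 32 mm black ball knob, no collar and no lugs, on a housing of the same kind), rad: 0 leaning to its start side, 0.4 across. It starts at 0 to 0.05 and must stay on that side.

How it is judged:
By the outcome, as a careful person would: the job done as asked, in the order asked, and still so for the second after the job is handed in, with the robot touching nothing.
It also fails if it takes over 29 s, if anything falls off the work surface, if the arm or the gripper's body presses on something with over 40 N, if the wrist force passes 120 N, or if a joint passes its speed limit or range.

### The arm

A 6-joint arm with a two-finger parallel gripper is mounted at the origin on the work surface. World frame = base frame: x ahead of the robot, y to its left, z up, the work surface at z = 0. Lengths are in mm, angles in rad, forces in N, time in s.
With the tool pointing down it reaches from about 325 to 775 mm from the base axis. Payload 9.3 kg.
Tool frame: the origin (TCP) lies between the finger pads; the fingertips stand 22 mm ahead of it and the grasp point (between the pads) lies 3 mm ahead of it; z points along the fingers, y is the direction in which the jaws open and shut (so a half turn about z gives the same grasp; the last joint's range is limited). The gripper opens to 85 mm and grips with 20 to 120 N. Pads are 22 mm wide; open, the fingers measure 114 mm over their backs; the gripper's body (76 mm by 85 mm) begins 54 mm behind the grasp point. The pads swing forward as they close: fully open they stand 13 mm farther back than shut.
Start: joints at [0.965, 0.259, 0.021, 1.334, 0, 1.418], TCP at [240.617, 494.57, 253.279] pointing down, gripper open.
Joint ranges: [-3.04, 3.04], [-0.91, 1.82], [-1.04, 1.36], [-1.92, 1.95], [-1.52, 1.45], [-3.14, 3.14]. Speed limits (rad/s): [2.22, 2.22, 2.79, 3.14, 3.14, 3.14].

### API

Orientations are given as a unit quaternion [w, x, y, z].
In Python, from workcell import read_state, optics, hand_in gives the robot as it stands.
- The arm moves only by the tool drive_tool, never from a script. Its argument "rows" is a list of rows, each an object of numbers: "x", "y", "z": the shift along the tool's x, y, z in cm; "ax", "ay", "az": the turn, a rotation vector about the tool's x, y, z in degrees; "grip": the opening, from 0 (shut) to 1 (fully open). A call has 1 to 8 rows; each row is the pose to reach, as a shift and turn from the pose commanded when the call began, along the tool's axes at that moment; what a row does not reach only later rows make up. A row lasts 1/12 s, in which the tool goes at most 41.7 mm and 7.16 degrees, less where a joint would pass 70% of its speed; a pose out of reach is approached as far as the arm can. A call with a gripper value outside its range is refused whole. The fingers move at their own pace and stop on an object; "grip_force" is the grip in N (left out, the last holds). Time passes only in rows, so rows that repeat a pose let the fingers close. It gives the time, the measured TCP pose, the force and the opening at its end, in the units of the state.
- read_state(): the state, without advancing time (a new reading comes with each control period).
- optics.get_image(name): name is "side" or "top" or "wrist"; returns the picture (384x512x3 uint8, red, green, blue); there is no depth.
- optics.camera_model(name): a dict with "fx", "fy", "cx", "cy" (pixels), "R" (3x3) and "t" (3): a world point X has camera coordinates R X + t. Camera axes: x right, y down, z forward; pixel columns grow to the right and rows downward; lengths in mm; the calibration is good to about 2 mm. A picture is of the moment at which its call begins: read the wrist's pose just before it. camera_model takes no time and is no camera call; for the wrist camera it gives the pose at the moment of the call.
- hand_in(): hands the job in, once; it reports no verdict.
The state is a dict: "clock": time; "joint_pos": joint angles; "dq": joint speeds; "tau": joint torques, N m; "tool_pos": TCP position; "ee_rot": TCP orientation; "force": force on the tool from outside, world axes, zero at the start; "ft_torque": the same for the moment, N m; "gripper_width": opening from 0.0 (shut) to 1.0 (fully open).
Only numpy, scipy, OpenCV 4.12 (cv2) and the standard library are available. Lean on these libraries where they do the work, as an engineer would, in place of code of your own. Each camera call takes 0.05 s, during which the arm holds its last target.

## Working session

There is one attempt and no reset: what is moved stays moved. The work goes in short steps, Python scripts to look and compute and a tool call to move; the robot and the scene stay as the last step left them, time stands still between calls to the robot, and variables do not carry over. Pictures are saved under pics/ and viewed, and the job is handed in when it is done.

Besides the shell and the picture viewer there is one more tool, called after "Request:" as name(argument=value, ...) on one line, values as JSON. drive_tool: Moves the arm, as the interface text tells. Its arguments: {"type":"object","properties":{"rows":{"type":"array"},"grip_force":{"type":"number"}},"required":["rows"]}

```bash
mkdir -p pics; ls
python3 - <<'E'
from workcell import read_state, optics
import cv2
for n in ["side","top"]:
    im=optics.get_image(n); cv2.imwrite(f"pics/{n}0.png",im[:,:,::-1])
    m=optics.camera_model(n); print(n,m)
print(read_state())
E
```

```text
pics
side {'fx': 365.2694199721033, 'fy': 365.2694199721033, 'cx': 250.66848410991005, 'cy': 195.26275659068102, 'R': array([[-0.8605009 , -0.50942454,  0.00498361],
       [-0.48424611,  0.81485342, -0.31862142],
       [ 0.15825266, -0.27658731, -0.94786895]]), 't': array([444.95762109, 299.8401966 , 749.8831247 ])}
top {'fx': 381.26500004377056, 'fy': 381.26500004377056, 'cx': 261.0488378873847, 'cy': 194.67762260665742, 'R': array([[ 6.13701661e-04, -9.99374008e-01, -3.53725170e-02],
       [-9.90677738e-01,  4.21102174e-03, -1.36161253e-01],
       [ 1.36224972e-01,  3.51263275e-02, -9.90054998e-01]]), 't': array([  7.54331146, 549.26009231, 923.17285655])}
{'clock': 0.1, 'joint_pos': array([ 9.65391314e-01,  2.59116083e-01,  2.08818366e-02,  1.33368891e+00,
       -1.42538518e-05,  1.41821551e+00]), 'dq': array([ 0.00034133, -0.00103464,  0.00379426, -0.00128476,  0.00094286,
        0.00114206]), 'tau': array([ 4.88409481e-03, -5.56691873e+01,  3.45071197e+01,  1.16460407e-02,
       -1.32284631e-04, -5.04266389e-07]), 'tool_pos': array([240.50904624, 494.39867397, 252.75475786]), 'ee_rot': array([-2.01833333e-04,  2.24482602e-01,  9.74477934e-01, -5.26069117e-04]), 'force': array([-0.16930095,  0.27748712,  0.10541475]), 'ft_torque': array([-0.03379566, -0.03058912,  0.0160004 ]), 'gripper_width': 0.9996750525462558}
```

View pics/side0.png

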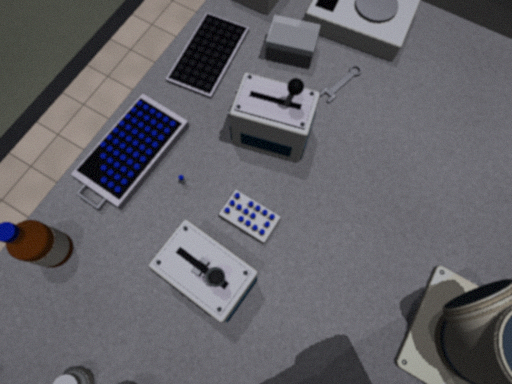

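View pics/top0.png

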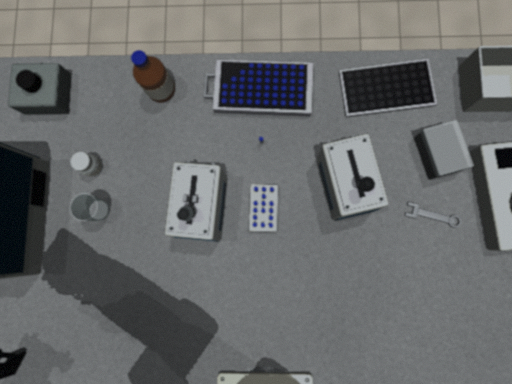

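The transfer lever (collar plus lugs) is the left housing in the top view, at about (187,212), and in the side view at about (215,275). The plain ball lever is at top (365,185). I'll zoom in on the transfer lever.

Run:
```python
import cv2
a=cv2.imread("pics/side0.png")[215:325,140:265]; b=cv2.imread("pics/top0.png")[150:250,150:240]
cv2.imwrite("pics/sz.png",cv2.resize(a,None,fx=6,fy=5.45*1.1,interpolation=cv2.INTER_CUBIC)[:600]); cv2.imwrite("pics/tz.png",cv2.resize(b,None,fx=6,fy=6,interpolation=cv2.INTER_CUBIC))
```

```text
(no output)
```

View pics/sz.png

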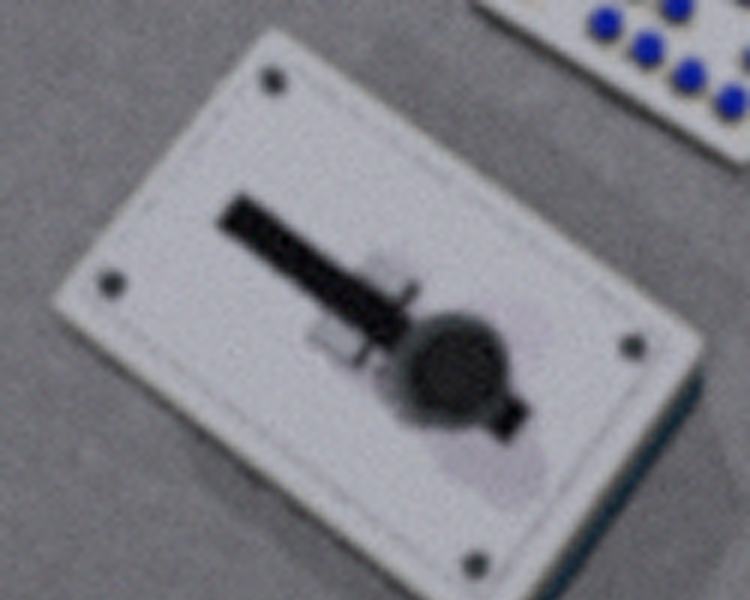

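View pics/tz.png

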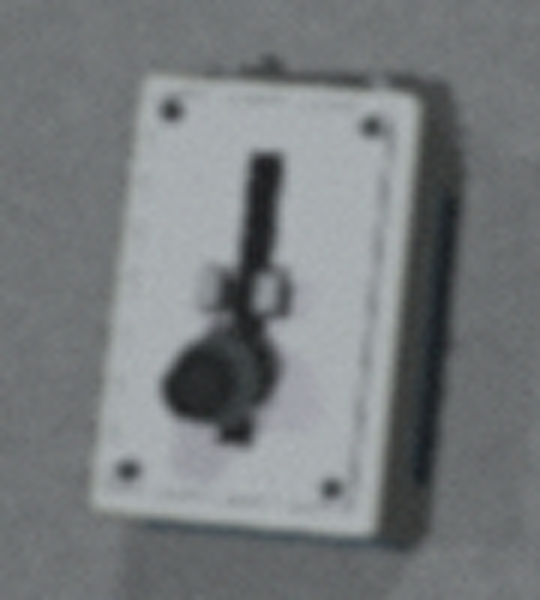

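```bash
cat > h.py <<'E'
import numpy as np, cv2
from workcell import read_state, optics
M={n:optics.camera_model(n) for n in("side","top")}
def P(m): 
    K=np.array([[m['fx'],0,m['cx']],[0,m['fy'],m['cy']],[0,0,1]]); return K@np.c_[m['R'],m['t']]
def proj(m,X):
    x=P(m)@np.r_[X,1]; return x[:2]/x[2]
def tri(s,t):
    X=cv2.triangulatePoints(P(M['side']),P(M['top']),np.array(s,float).reshape(2,1),np.array(t,float).reshape(2,1))[:,0]
    X=X[:3]/X[3]; return X,np.r_[proj(M['side'],X)-s,proj(M['top'],X)-t]
E
python3 - <<'E'
from h import *
S=[(112,285),(272,82),(475,565),(632,347),(455,370)];T=[(172,112),(372,126),(128,470),(332,488),(203,380)]
pts=[]
for s,t in zip(S,T):
    s=np.array(s)/[6,5.995]+[140,215]-.4; t=np.array(t)/6+150-.4
    X,e=tri(s,t); print(X.round(1),e.round(2)); pts.append(X)
p=np.array(pts); c=p[:4].mean(0); print('c',c, p[0]-p[2],p[1]-p[3],p[0]-p[1])
d=(p[0]-p[2]+p[1]-p[3])[:2]; yaw=np.degrees(np.arctan2(d[1],d[0])); print('yaw',yaw)
l=p[2:4].mean(0)-p[0:2].mean(0); w=(p[0]+p[2]-p[1]-p[3])[:2]; print('yaw2',np.degrees(np.arctan2(w[1],w[0]))-90)
u=d/np.linalg.norm(d); print('cap rel',(p[4]-c)[:2]@u,(p[4]-c)[:2]@[-u[1],u[0]],p[4][2]-c[2])
E
```

```text
[595.8 190.6 148.3] [ 0.32  0.11 -0.07 -0.23]
[590.2 114.8 146.3] [ 0.23  0.08 -0.05 -0.18]
[460.9 203.  147.3] [ 0.25  0.11 -0.02 -0.19]
[454.1 127.2 145.4] [ 0.16  0.08 -0.01 -0.13]
[488.5 162.3 203.6] [-0.15 -0.07  0.02  0.12]
c [525.25654468 158.91370671 146.83889021] [134.938831   -12.46151083   0.95964731] [136.09425116 -12.42777091   0.86224477] [ 5.61248843 75.77779814  1.99147619]
yaw -5.246822041862733
yaw2 -4.669020040185714
cap rel -36.889458009667855 0.02791266330518104 56.75790925394094
```

```bash
cat >> h.py <<'E'
YAW=np.radians(-5.0); C=np.array([525.3,158.9,148.5])
u=np.array([np.cos(YAW),np.sin(YAW),0]); v=np.array([-u[1],u[0],0]); zz=np.array([0,0,1.])
piv=C-[0,0,140]
def rod(q): th=q-0.2; return np.sin(th)*u+np.cos(th)*zz, np.cos(th)*u-np.sin(th)*zz
def circ(q,r,R):
    a,b=rod(q); t=np.linspace(0,2*np.pi,40)
    return [piv+a*r+R*(np.cos(k)*b+np.sin(k)*v) for k in t]
def overlay(im,m,q,x0,y0,x1,y1,f,out,lift=0):
    z=cv2.resize(im[y0:y1,x0:x1],None,fx=f,fy=f,interpolation=cv2.INTER_CUBIC)
    for r,R,c in[(217,11,(0,0,255)),(187+lift,16,(0,255,0)),(155+lift,16,(255,0,0))]:
        q2=np.array([(proj(m,X)+.5-[x0,y0])*f for X in circ(q,r,R)],np.int32); cv2.polylines(z,[q2],True,c,1)
    for a in(-85,85):
        L=[(proj(m,C+a*u+b*v)+.5-[x0,y0])*f for b in(-55,55)]; cv2.line(z,*[tuple(int(i) for i in k) for k in L],(0,200,255),1)
    cv2.imwrite(out,z)
E
python3 - <<'E'
from h import *
a=cv2.imread("pics/side0.png");b=cv2.imread("pics/top0.png")
overlay(a,M['side'],0.03,140,215,265,325,5,'pics/o1.png'); overlay(b,M['top'],0.03,150,150,240,250,6,'pics/o2.png')
E
```

```text
(no output)
```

View pics/o1.png

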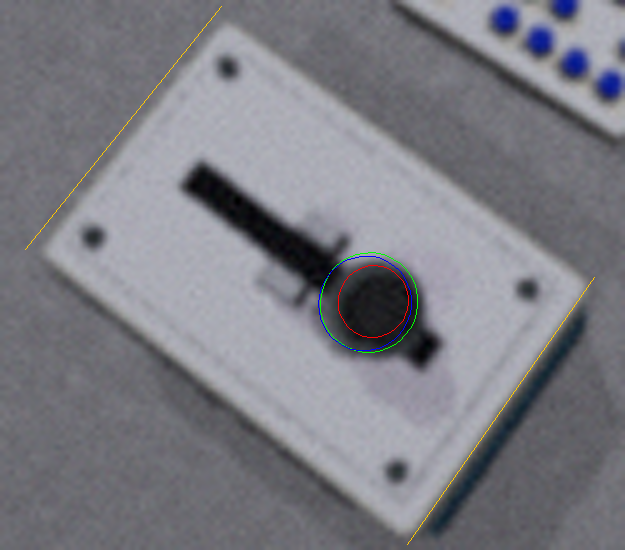

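View pics/o2.png

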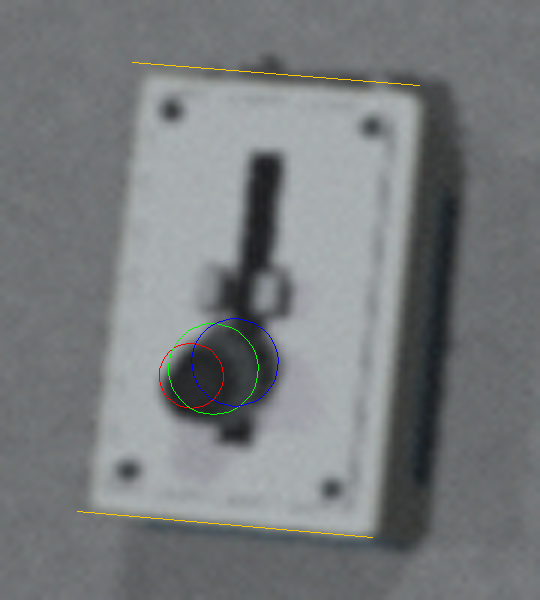

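```bash
cat >> h.py <<'E'
from scipy.spatial.transform import Rotation as Ro
def target(q,lift=0,off=0,extra=0):
    "tool pose with grasp pt at collar centre + off along rod, tool z=-rod, y=v"
    a,b=rod(q); p=piv+a*(171+lift+off+3)
    z=-a; y=v; x=np.cross(y,z); return p, np.c_[x,y,z]
def rel(p,Rm,p0=None,R0=None):
    s=read_state(); w=s['ee_rot']; R0=Ro.from_quat([*w[1:],w[0]]).as_matrix() if R0 is None else R0
    p0=s['tool_pos'] if p0 is None else p0
    return (R0.T@(p-p0)/10).round(3), np.degrees(Ro.from_matrix(R0.T@Rm).as_rotvec()).round(2)
E
python3 - <<'E'
from h import *
m=optics.camera_model('wrist'); s=read_state(); w=s['ee_rot']; R0=Ro.from_quat([*w[1:],w[0]]).as_matrix()
cc=-m['R'].T@m['t']; print('cam in tool',R0.T@(cc-s['tool_pos']), (R0.T@m['R'].T).round(3))
p,R=target(0.03); print(p, R)
p2=p.copy(); p2[2]=330; Rv=np.c_[-u if R[0,0]<0 else u, v, [0,0,-1]]; print(rel(p2,Rv), np.linalg.det(Rv))
E
```

```text
cam in tool [  67.66421684    0.6065441  -119.55402796] [[ 0.001 -0.964 -0.266]
 [ 1.     0.001  0.   ]
 [-0.    -0.266  0.964]]
[495.97429071 161.46566711 179.99174944] [[-0.98183432  0.08715574  0.16853856]
 [ 0.08589937  0.9961947  -0.01474521]
 [-0.16918235  0.         -0.98558477]]
(array([-37.537, -18.77 ,  -7.709]), array([-6.000e-02, -2.000e-02, -2.094e+01])) 1.0
```

Request:
drive_tool(rows=[{"x": -4, "y": -2, "z": -2, "az": -5}, {"x": -8, "y": -4, "z": -5, "az": -10}, {"x": -12, "y": -6, "z": -7.7, "az": -15}, {"x": -15.7, "y": -7.8, "z": -7.7, "az": -20.9}, {"x": -19.4, "y": -9.7, "z": -7.7, "az": -20.9}, {"x": -23, "y": -11.5, "z": -7.7, "az": -20.9}, {"x": -26.7, "y": -13.4, "z": -7.7, "az": -20.9}, {"x": -30.4, "y": -15.2, "z": -7.7, "az": -20.9}])

```text
schema error: expected keys x, y, z, ax, ay, az, grip
```

Run:
```python
from h import *
p,R=target(0.03)
p2=p.copy(); p2[2]=330; Rv=np.c_[-u, v, [0,0,-1]]; print(rel(p2,Rv), read_state()['tool_pos'])
```

```text
(array([-37.537, -18.77 ,  -7.709]), array([-6.000e-02, -2.000e-02, -2.094e+01])) [240.50904624 494.39867397 252.75475786]
```

Request:
drive_tool(rows=[{"x": -4, "y": -2, "z": -2, "ax": 0, "ay": 0, "az": -5, "grip": 1}, {"x": -8, "y": -4, "z": -5, "ax": 0, "ay": 0, "az": -10, "grip": 1}, {"x": -12, "y": -6, "z": -7.7, "ax": 0, "ay": 0, "az": -15, "grip": 1}, {"x": -15.7, "y": -7.8, "z": -7.7, "ax": 0, "ay": 0, "az": -20.9, "grip": 1}, {"x": -19.4, "y": -9.7, "z": -7.7, "ax": 0, "ay": 0, "az": -20.9, "grip": 1}, {"x": -23, "y": -11.5, "z": -7.7, "ax": 0, "ay": 0, "az": -20.9, "grip": 1}, {"x": -26.7, "y": -13.4, "z": -7.7, "ax": 0, "ay": 0, "az": -20.9, "grip": 1}, {"x": -30.4, "y": -15.2, "z": -7.7, "ax": 0, "ay": 0, "az": -20.9, "grip": 1}])

```text
clock: 0.77
tool_pos: [433.2, 242.4, 330.3]
ee_rot: [0.0, 0.044, 0.999, 0.0]
force: [1.3, 1.3, 0.2]
gripper_width: 1.001
```

Run:
```python
from h import *
p,R=target(0.03)
p2=p.copy(); p2[2]=330; Rv=np.c_[-u, v, [0,0,-1]]; print(rel(p2,Rv), read_state()['tool_pos'])
```

```text
(array([-6.961, -7.511,  0.029]), array([ 0.  ,  0.01, -0.03])) [433.21654571 242.38947527 330.28363167]
```

Request:
drive_tool(rows=[{"x": -2.7, "y": -3.0, "z": 0, "ax": 0, "ay": 0, "az": 0, "grip": 1}, {"x": -5.4, "y": -5.9, "z": 0, "ax": 0, "ay": 0, "az": 0, "grip": 1}, {"x": -5.4, "y": -5.9, "z": 0, "ax": 0, "ay": 0, "az": 0, "grip": 1}, {"x": -5.4, "y": -5.9, "z": 0, "ax": 0, "ay": 0, "az": 0, "grip": 1}, {"x": -5.4, "y": -5.9, "z": 0, "ax": 0, "ay": 0, "az": 0, "grip": 1}])

```text
clock: 1.18
tool_pos: [481.0, 180.5, 329.8]
ee_rot: [-0.0, 0.045, 0.999, 0.0]
force: [-0.4, 1.0, 0.0]
gripper_width: 1.002
```

Run:
```python
from h import *
p,R=target(0.03)
p2=p.copy(); p2[2]=330; Rv=np.c_[-u, v, [0,0,-1]]; print(rel(p2,Rv), read_state()['tool_pos'])
m=optics.camera_model('wrist'); im=optics.get_image('wrist')[:,:,::-1]; cv2.imwrite('pics/w0.png',im)
np.savez('w0.npz',**m)
overlay(im,m,0.03,0,0,512,384,1.5,'pics/w0o.png')
```

```text
(array([-1.656, -1.767, -0.02 ]), array([-0.  , -0.06, -0.1 ])) [481.04725694 180.53988241 329.81179997]
```

View pics/w0o.png

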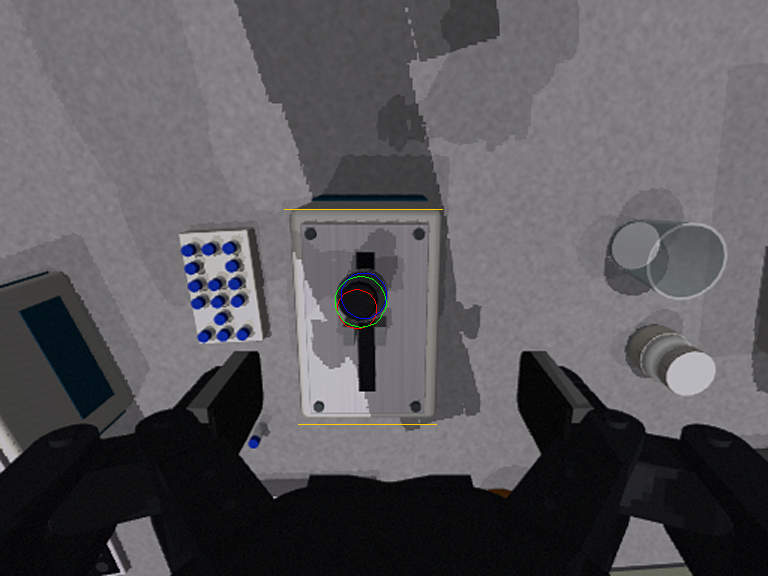

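Run:
```python
from h import *
im=cv2.imread('pics/w0.png'); m=dict(np.load('w0.npz'))
z=cv2.resize(im[130:290,185:305],None,fx=3.7,fy=3.7,interpolation=cv2.INTER_CUBIC); cv2.imwrite('pics/w0z.png',z)
import h
h.C=C-2*u; h.piv=h.C-[0,0,140]
overlay(im,m,0.02,200,160,280,240,7,'pics/w0zo.png')
```

```text
(no output)
```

View pics/w0z.png

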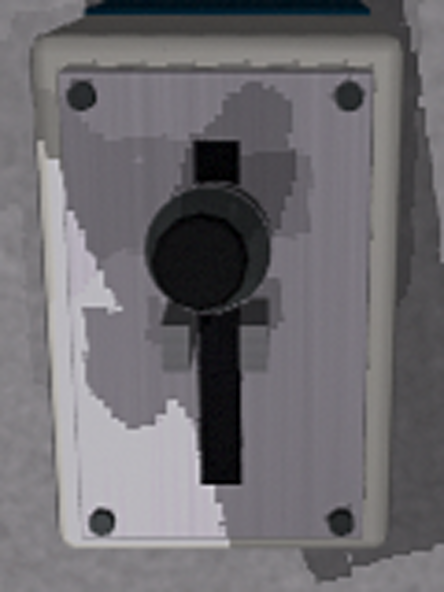

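View pics/w0zo.png

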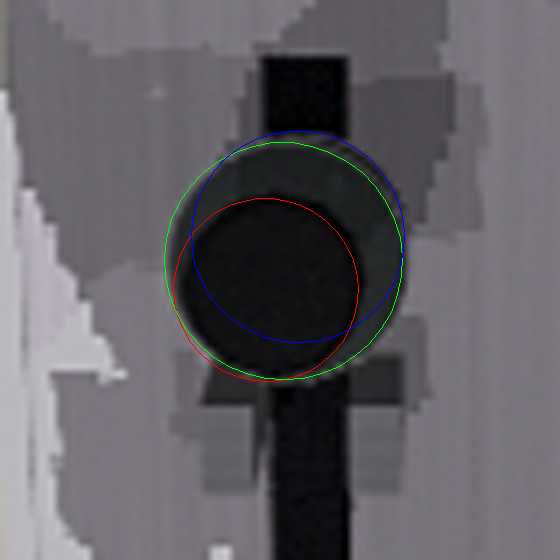

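```bash
sed -i 's/^piv=C/C=C-2*u+1*v; piv=C/' h.py
python3 - <<'E'
from h import *
print('cap top',piv+217*rod(.02)[0],'collar',piv+171*rod(.02)[0])
p,R=target(0.02,off=80); print(p,rel(p,R))
p2,R2=target(.02,off=1); print(p2,rel(p2,R2,p,R))
E
```

```text
cap top [484.69318268 163.45645602 221.99408134] collar [492.89720502 162.73869706 176.73727147]
[478.09429514 164.03378387 258.39629797] (array([ 0.104, -1.728,  7.164]), array([  0.  , -10.34,  -0.02]))
[492.18381177 162.80111089 180.67264624] (array([ 0. , -0. ,  7.9]), array([0., 0., 0.]))
```

Request:
drive_tool(rows=[{"x": 0, "y": -0.9, "z": 1.5, "ax": 0, "ay": -5, "az": 0, "grip": 1}, {"x": 0.1, "y": -1.7, "z": 3, "ax": 0, "ay": -10.3, "az": 0, "grip": 1}, {"x": 0.1, "y": -1.7, "z": 5, "ax": 0, "ay": -10.3, "az": 0, "grip": 1}, {"x": 0.1, "y": -1.7, "z": 7, "ax": 0, "ay": -10.3, "az": 0, "grip": 1}, {"x": 0.1, "y": -1.7, "z": 7, "ax": 0, "ay": -10.3, "az": 0, "grip": 1}, {"x": 0.1, "y": -1.7, "z": 7, "ax": 0, "ay": -10.3, "az": 0, "grip": 1}])

```text
clock: 1.73
tool_pos: [477.7, 164.9, 260.2]
ee_rot: [0.089, 0.043, 0.995, -0.004]
force: [-0.4, 0.8, 0.2]
gripper_width: 0.997
```

Run:
```python
from h import *
m=optics.camera_model('wrist'); im=optics.get_image('wrist')[:,:,::-1]; cv2.imwrite('pics/w1.png',im)
overlay(im,m,0.02,140,120,360,320,3,'pics/w1o.png')
print(read_state()['tool_pos'])
p2,R2=target(.02,off=1); print(p2,rel(p2,R2))
```

```text
[478.4606188  164.78320859 261.13609704]
[492.18381177 162.80111089 180.67264624] (array([ 0.081, -0.081,  8.164]), array([0.02, 0.02, 0.05]))
```

View pics/w1o.png

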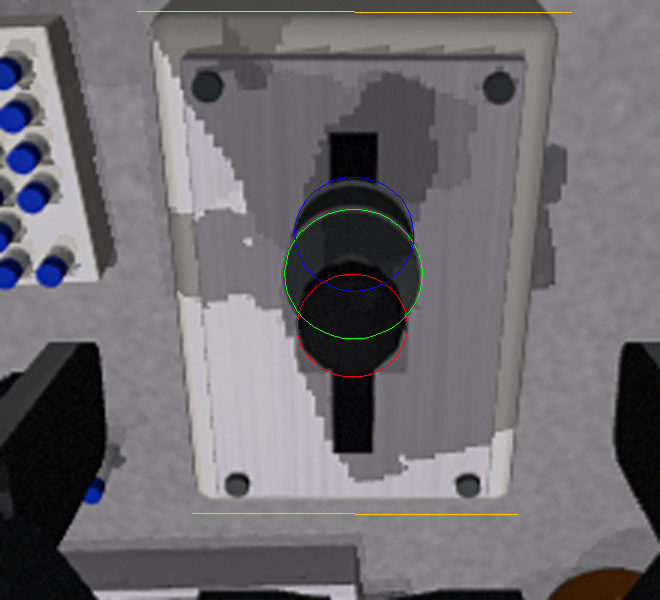

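Request:
drive_tool(rows=[{"x": 0, "y": -0.1, "z": 2, "ax": 0, "ay": 0, "az": 0, "grip": 1}, {"x": 0, "y": -0.1, "z": 4, "ax": 0, "ay": 0, "az": 0, "grip": 1}, {"x": 0, "y": -0.1, "z": 6, "ax": 0, "ay": 0, "az": 0, "grip": 1}, {"x": 0, "y": -0.1, "z": 7.2, "ax": 0, "ay": 0, "az": 0, "grip": 1}, {"x": 0, "y": -0.1, "z": 8, "ax": 0, "ay": 0, "az": 0, "grip": 1}, {"x": 0, "y": -0.1, "z": 8, "ax": 0, "ay": 0, "az": 0, "grip": 1}, {"x": 0, "y": -0.1, "z": 8, "ax": 0, "ay": 0, "az": 0, "grip": 1}, {"x": 0, "y": -0.1, "z": 8, "ax": 0, "ay": 0, "az": 0, "grip": 1}])

```text
clock: 2.45
tool_pos: [493.4, 161.9, 182.7]
ee_rot: [0.091, 0.044, 0.995, -0.004]
force: [0.0, -0.6, 0.6]
gripper_width: 0.997
```

Run:
```python
from h import *
print(read_state()['tool_pos'],read_state()['force'])
p2,R2=target(.02,off=1); print(p2,rel(p2,R2))
m=optics.camera_model('wrist'); im=optics.get_image('wrist')[:,:,::-1]; cv2.imwrite('pics/w2.png',im)
overlay(im,m,0.02,0,0,512,384,1.5,'pics/w2o.png')
```

```text
[493.41833314 161.88584811 182.7235255 ] [ 0.03210648 -0.64550499  0.5896217 ]
[492.18381177 162.80111089 180.67264624] (array([0.166, 0.08 , 0.178]), array([ 0.02,  0.08, -0.03]))
```

View pics/w2o.png

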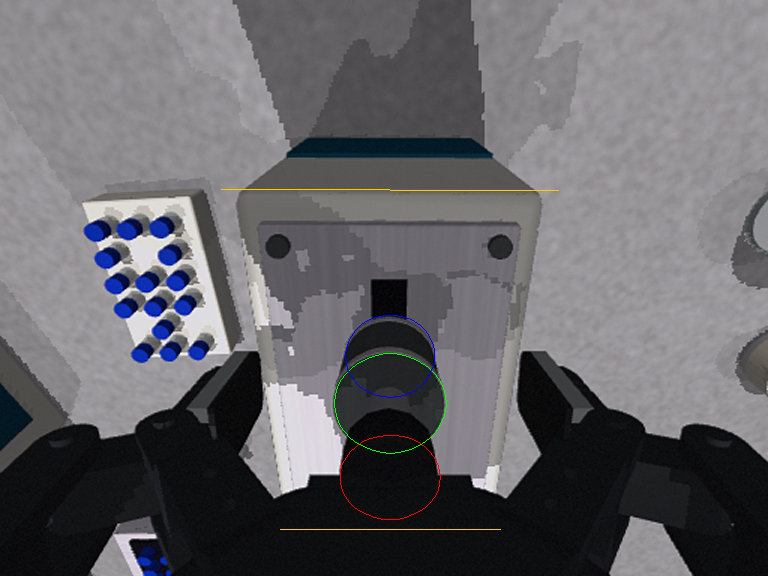

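Request:
drive_tool(grip_force=50, rows=[{"x": 0.1, "y": 0.05, "z": 0.15, "ax": 0, "ay": 0, "az": 0, "grip": 0.6}, {"x": 0.1, "y": 0.05, "z": 0.15, "ax": 0, "ay": 0, "az": 0, "grip": 0.3}, {"x": 0.1, "y": 0.05, "z": 0.15, "ax": 0, "ay": 0, "az": 0, "grip": 0.1}, {"x": 0.1, "y": 0.05, "z": 0.15, "ax": 0, "ay": 0, "az": 0, "grip": 0.1}, {"x": 0.1, "y": 0.05, "z": 0.15, "ax": 0, "ay": 0, "az": 0, "grip": 0.1}, {"x": 0.1, "y": 0.05, "z": 0.15, "ax": 0, "ay": 0, "az": 0, "grip": 0.1}, {"x": 0.1, "y": 0.05, "z": 0.15, "ax": 0, "ay": 0, "az": 0, "grip": 0.1}, {"x": 0.1, "y": 0.05, "z": 0.15, "ax": 0, "ay": 0, "az": 0, "grip": 0.1}])

```text
clock: 3.17
tool_pos: [492.2, 161.7, 180.2]
ee_rot: [0.09, 0.044, 0.995, -0.004]
force: [-1.6, -3.7, 5.8]
gripper_width: 0.36
```

Run:
```python
from h import *
s=read_state();print(s['tool_pos'],s['force'],s['gripper_width'])
p2,R2=target(.02,off=1); print(p2,rel(p2,R2))
m=optics.camera_model('wrist'); im=optics.get_image('wrist')[:,:,::-1]; cv2.imwrite('pics/w3.png',im)
overlay(im,m,0.02,0,0,512,384,1.5,'pics/w3o.png')
```

```text
[492.21770071 161.70319832 180.22768488] [-1.58463507 -3.68731963  5.84725585] 0.3604207684273558
[492.18381177 162.80111089 180.67264624] (array([ 0.005,  0.109, -0.046]), array([-0.06,  0.03, -0.07]))
```

View pics/w3o.png

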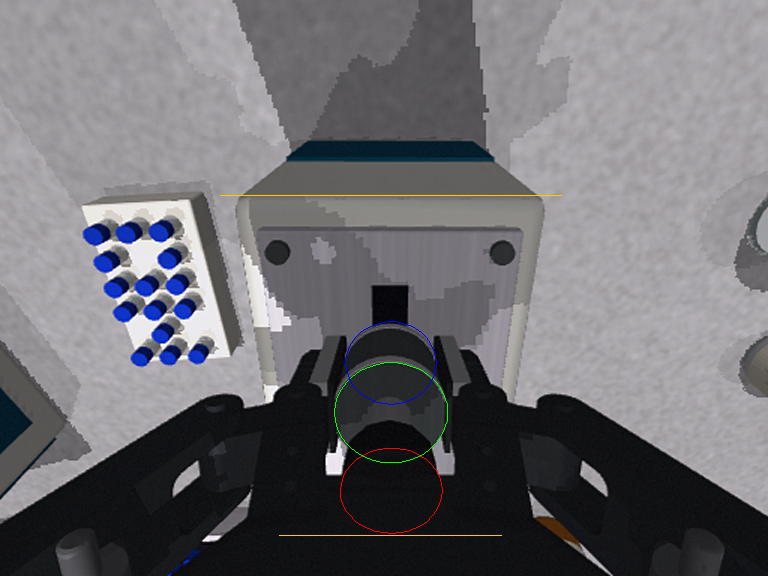

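Request:
drive_tool(rows=[{"x": 0, "y": 0.03, "z": -0.4, "ax": 0, "ay": 0, "az": 0, "grip": 0.1}, {"x": 0, "y": 0.05, "z": -0.8, "ax": 0, "ay": 0, "az": 0, "grip": 0.1}, {"x": 0, "y": 0.05, "z": -1.2, "ax": 0, "ay": 0, "az": 0, "grip": 0.1}, {"x": 0, "y": 0.05, "z": -1.5, "ax": 0, "ay": 0, "az": 0, "grip": 0.1}, {"x": 0, "y": 0.05, "z": -1.5, "ax": 0, "ay": 0, "az": 0, "grip": 0.1}, {"x": 0, "y": 0.05, "z": -1.5, "ax": 0, "ay": 0, "az": 0, "grip": 0.1}, {"x": 0, "y": 0.05, "z": -1.5, "ax": 0, "ay": 0, "az": 0, "grip": 0.1}])

```text
clock: 3.8
tool_pos: [489.1, 162.1, 193.8]
ee_rot: [0.089, 0.044, 0.995, -0.005]
force: [1.3, -6.8, -5.3]
gripper_width: 0.36
```

Run:
```python
from h import *
s=read_state();print(s['tool_pos'],s['force'],s['gripper_width'])
p2,R2=target(.02,off=0); print(rel(p2,R2))
m=optics.camera_model('wrist'); im=optics.get_image('wrist')[:,:,::-1]; cv2.imwrite('pics/w4.png',im)
overlay(im,m,0.02,0,0,512,384,1.5,'pics/w4o.png',lift=14)
S=optics.get_image('side')[:,:,::-1];cv2.imwrite('pics/s4.png',cv2.resize(S[180:340,110:310],None,fx=3.5,fy=3.5,interpolation=cv2.INTER_CUBIC))
```

```text
[489.11483844 162.06431846 193.84086127] [ 1.28309139 -6.80633174 -5.25064682] 0.35986142719378905
(array([-0.061,  0.104,  1.449]), array([-0.13, -0.1 , -0.08]))
```

View pics/w4o.png

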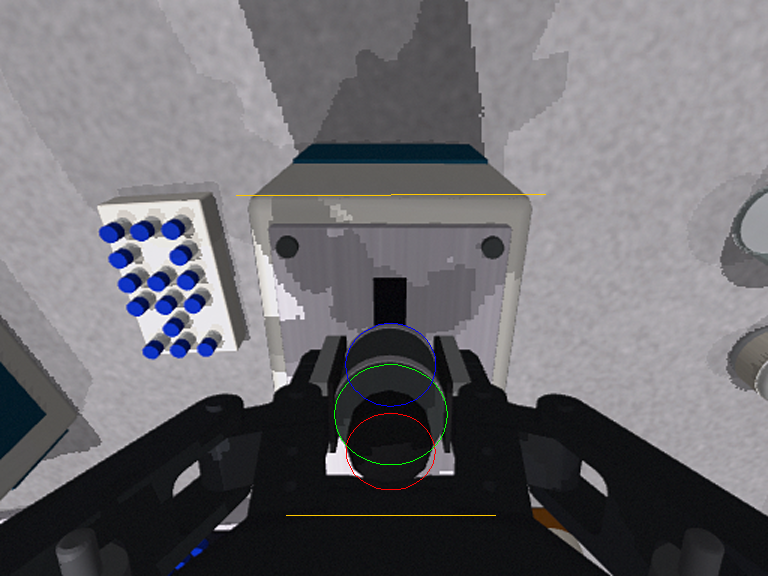

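View pics/s4.png

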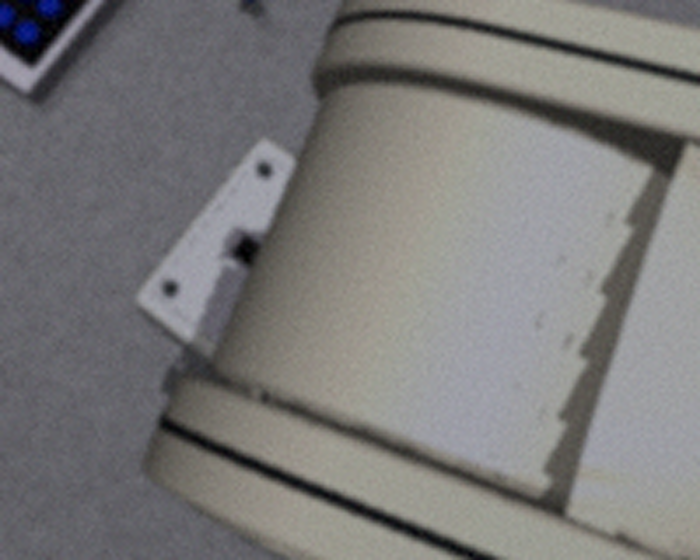

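Request:
drive_tool(rows=[{"x": -0.5, "y": -0.05, "z": 0.01, "ax": 0, "ay": 1.5, "az": 0, "grip": 0.1}, {"x": -1.31, "y": -0.1, "z": 0.05, "ax": 0, "ay": 4, "az": 0, "grip": 0.1}, {"x": -2.13, "y": -0.1, "z": 0.12, "ax": 0, "ay": 6.5, "az": 0, "grip": 0.1}, {"x": -2.95, "y": -0.1, "z": 0.23, "ax": 0, "ay": 9, "az": 0, "grip": 0.1}, {"x": -3.6, "y": -0.1, "z": 0.35, "ax": 0, "ay": 11, "az": 0, "grip": 0.1}, {"x": -3.92, "y": -0.1, "z": 0.41, "ax": 0, "ay": 12, "az": 0, "grip": 0.1}, {"x": -3.92, "y": -0.1, "z": 0.41, "ax": 0, "ay": 12, "az": 0, "grip": 0.1}])

```text
clock: 4.48
tool_pos: [529.3, 158.3, 196.2]
ee_rot: [-0.016, 0.044, 0.999, 0.001]
force: [0.4, -0.8, -6.0]
gripper_width: 0.361
```

Run:
```python
from h import *
s=read_state();print(s['tool_pos'],s['force'],s['gripper_width'])
d=s['tool_pos']-piv; print('r',np.hypot(d@u,d[2])-174,'q',.2+np.arctan2(d@u,d[2]))
w=s['ee_rot'];z=Ro.from_quat([*w[1:],w[0]]).as_matrix()[:,2];print('toolq',.2+np.arctan2(-z@u,-z[2]))
```

```text
[529.28477435 158.28935249 196.20691052] [ 0.43889765 -0.8444274  -5.98500206] 0.3614612748516015
r 13.803511064497513 q 0.23207536086205416
toolq 0.23228715668835204
```

Request:
drive_tool(rows=[{"x": -0.66, "y": 0, "z": 0.01, "ax": 0, "ay": 2, "az": 0, "grip": 0.1}, {"x": -1.48, "y": 0, "z": 0.06, "ax": 0, "ay": 4.5, "az": 0, "grip": 0.1}, {"x": -2.29, "y": 0, "z": 0.14, "ax": 0, "ay": 7, "az": 0, "grip": 0.1}, {"x": -2.78, "y": 0, "z": 0.2, "ax": 0, "ay": 8.5, "az": 0, "grip": 0.1}, {"x": -2.94, "y": 0, "z": 0.23, "ax": 0, "ay": 9, "az": 0, "grip": 0.1}, {"x": -2.94, "y": 0, "z": 0.23, "ax": 0, "ay": 9, "az": 0, "grip": 0.1}, {"x": -2.94, "y": 0, "z": 0.23, "ax": 0, "ay": 9, "az": 0, "grip": 0.1}])

```text
clock: 5.07
tool_pos: [557.3, 155.8, 194.2]
ee_rot: [-0.093, 0.044, 0.995, 0.004]
force: [0.2, -3.7, -6.1]
gripper_width: 0.362
```

```bash
cat > st.py <<'E'
from h import *
s=read_state();print(s['clock'],s['tool_pos'],s['force'],s['gripper_width'])
d=s['tool_pos']-piv; print('r',np.hypot(d@u,d[2])-174,'q',.2+np.arctan2(d@u,d[2]))
w=s['ee_rot'];z=Ro.from_quat([*w[1:],w[0]]).as_matrix()[:,2];print('toolq',.2+np.arctan2(-z@u,-z[2]))
E
python3 st.py
```

```text
5.0667 [557.34595814 155.77495928 194.16508127] [ 0.20220682 -3.66533318 -6.06408051] 0.3623175819404409
r 14.788015315676404 q 0.3821418290006051
toolq 0.3860700147671525
```

Request:
drive_tool(rows=[{"x": -0.2, "y": 0, "z": 0, "ax": 0, "ay": 0.6, "az": 0, "grip": 0.1}, {"x": -0.25, "y": -0.03, "z": 0.02, "ax": 0, "ay": 0.7, "az": 0, "grip": 0.1}, {"x": -0.25, "y": -0.03, "z": 0.02, "ax": 0, "ay": 0.7, "az": 0, "grip": 0.1}, {"x": -0.25, "y": -0.03, "z": 0.02, "ax": 0, "ay": 0.7, "az": 0, "grip": 0.1}])

```text
clock: 5.4
tool_pos: [559.9, 155.5, 193.9]
ee_rot: [-0.099, 0.044, 0.994, 0.004]
force: [-0.9, -2.4, -4.8]
gripper_width: 0.361
```

```bash
python3 st.py
```

```text
5.4 [559.89656954 155.51654889 193.91615064] [-0.87225426 -2.42823445 -4.76345849] 0.3609853449942367
r 15.024951475029582 q 0.3957177746900446
toolq 0.398705002890831
```

Now at about 0.395 with almost no lateral force. Next I lower the collar along the rod and release it.

Request:
drive_tool(rows=[{"x": 0, "y": 0, "z": 0.4, "ax": 0, "ay": 0, "az": 0, "grip": 0.1}, {"x": 0, "y": 0, "z": 0.8, "ax": 0, "ay": 0, "az": 0, "grip": 0.1}, {"x": 0, "y": 0, "z": 1.2, "ax": 0, "ay": 0, "az": 0, "grip": 0.1}, {"x": 0, "y": 0, "z": 1.3, "ax": 0, "ay": 0, "az": 0, "grip": 0.1}, {"x": 0, "y": 0, "z": 1.3, "ax": 0, "ay": 0, "az": 0, "grip": 0.1}, {"x": 0, "y": 0, "z": 1.3, "ax": 0, "ay": 0, "az": 0, "grip": 0.1}])

```text
clock: 5.9
tool_pos: [557.6, 155.7, 180.9]
ee_rot: [-0.099, 0.044, 0.994, 0.004]
force: [-1.3, -0.5, -4.4]
gripper_width: 0.359
```

```bash
python3 st.py
```

```text
5.9 [557.58291581 155.68624963 180.90985477] [-1.3136645  -0.52840583 -4.38779553] 0.3587198527455251
r 1.8160489891188547 q 0.3971624026898654
toolq 0.39901788930966003
```

Request:
drive_tool(rows=[{"x": 0, "y": 0, "z": 0, "ax": 0, "ay": 0, "az": 0, "grip": 0.6}, {"x": 0, "y": 0, "z": 0, "ax": 0, "ay": 0, "az": 0, "grip": 1}, {"x": 0, "y": 0, "z": 0, "ax": 0, "ay": 0, "az": 0, "grip": 1}, {"x": 0, "y": 0, "z": 0, "ax": 0, "ay": 0, "az": 0, "grip": 1}, {"x": 0, "y": 0, "z": 0, "ax": 0, "ay": 0, "az": 0, "grip": 1}, {"x": 0, "y": 0, "z": 0, "ax": 0, "ay": 0, "az": 0, "grip": 1}])

```text
clock: 6.4
tool_pos: [557.7, 155.6, 181.1]
ee_rot: [-0.099, 0.044, 0.994, 0.004]
force: [-0.4, 1.2, -0.3]
gripper_width: 1.0
```

```bash
python3 st.py
```

```text
6.4 [557.67813212 155.63502917 181.07139896] [-0.39627801  1.23455656 -0.27950243] 1.0002356639828272
r 1.9939309489902541 q 0.39753599232009024
toolq 0.39869677476594495
```

Released. I'll retreat along the rod, then look.

Request:
drive_tool(rows=[{"x": 0, "y": 0, "z": -1.5, "ax": 0, "ay": 0, "az": 0, "grip": 1}, {"x": 0, "y": 0, "z": -4, "ax": 0, "ay": 0, "az": 0, "grip": 1}, {"x": 0, "y": 0, "z": -7, "ax": 0, "ay": 0, "az": 0, "grip": 1}, {"x": 0, "y": 0, "z": -10, "ax": 0, "ay": 0, "az": 0, "grip": 1}, {"x": 1, "y": 0, "z": -13, "ax": 0, "ay": -5, "az": 0, "grip": 1}, {"x": 3, "y": 0, "z": -14, "ax": 0, "ay": -11, "az": 0, "grip": 1}, {"x": 3, "y": 0, "z": -14, "ax": 0, "ay": -11, "az": 0, "grip": 1}, {"x": 3, "y": 0, "z": -14, "ax": 0, "ay": -11, "az": 0, "grip": 1}])

```text
clock: 7.07
tool_pos: [554.0, 156.1, 326.8]
ee_rot: [-0.001, 0.044, 0.999, 0.001]
force: [1.3, 0.0, -0.4]
gripper_width: 0.997
```

Run:
```python
from h import *
print(read_state()['tool_pos'],read_state()['force'])
m=optics.camera_model('wrist'); im=optics.get_image('wrist')[:,:,::-1]; cv2.imwrite('pics/w5.png',im)
overlay(im,m,0.395,150,100,350,290,3,'pics/w5o.png')
cv2.imwrite('pics/w5z.png',cv2.resize(im[100:290,150:350],None,fx=3,fy=3,interpolation=cv2.INTER_CUBIC))
```

```text
[554.03769579 156.06806199 326.78806421] [ 1.26239943  0.0045173  -0.3637443 ]
```

View pics/w5o.png

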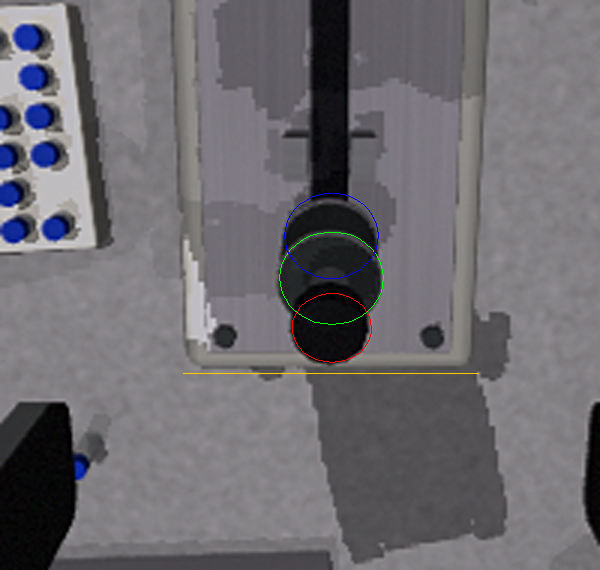

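View pics/w5z.png

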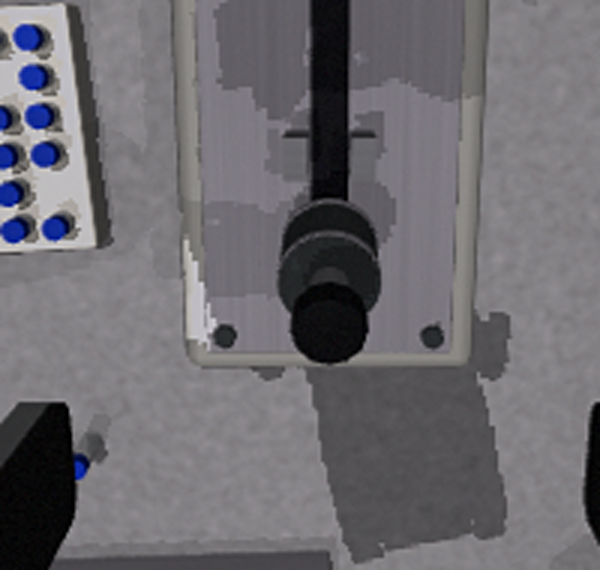

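Run:
```python
from h import *
im=cv2.imread('pics/w5.png'); m=optics.camera_model('wrist')
rows=[]
for L in (0,2,4):
    overlay(im,m,0.39,235,155,290,230,8,'pics/t.png',lift=L); rows.append(cv2.resize(cv2.imread('pics/t.png'),(264,360)))
cv2.imwrite('pics/cmp.png',np.hstack(rows))
```

```text
(no output)
```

View pics/cmp.png

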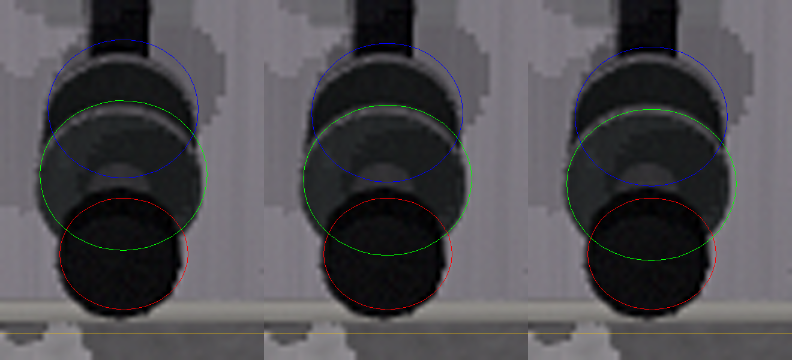

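Request:
drive_tool(rows=[{"x": 2, "y": 2, "z": -1, "ax": 0, "ay": 0, "az": 0, "grip": 1}, {"x": 5, "y": 5, "z": -2, "ax": 0, "ay": 0, "az": 0, "grip": 1}, {"x": 8, "y": 9, "z": -2, "ax": 0, "ay": 0, "az": 0, "grip": 1}, {"x": 10, "y": 12, "z": -2, "ax": 0, "ay": 0, "az": 0, "grip": 1}, {"x": 12, "y": 15, "z": -2, "ax": 0, "ay": 0, "az": 0, "grip": 1}, {"x": 14, "y": 18, "z": -2, "ax": 0, "ay": 0, "az": 0, "grip": 1}, {"x": 14, "y": 20, "z": -2, "ax": 0, "ay": 0, "az": 0, "grip": 1}, {"x": 14, "y": 20, "z": -2, "ax": 0, "ay": 0, "az": 0, "grip": 1}])

```text
clock: 7.78
tool_pos: [433.9, 370.9, 343.1]
ee_rot: [-0.005, 0.042, 0.999, -0.0]
force: [-0.2, 0.4, -0.1]
gripper_width: 0.999
```

Run:
```python
from h import *
print(read_state()['tool_pos'],read_state()['force'])
a=optics.get_image('side')[:,:,::-1]; b=optics.get_image('top')[:,:,::-1]
cv2.imwrite('pics/s6.png',a); cv2.imwrite('pics/t6.png',b)
overlay(b,M['top'],0.395,150,140,250,250,5,'pics/t.png'); z=cv2.imread('pics/t.png'); cv2.imwrite('pics/t6z.png',z)
```

```text
[433.93431455 370.89901147 343.07097842] [-0.24573517  0.38648769 -0.11979933]
```

View pics/t6.png

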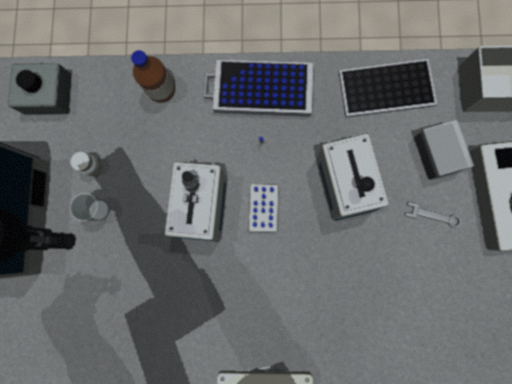

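View pics/t6z.png

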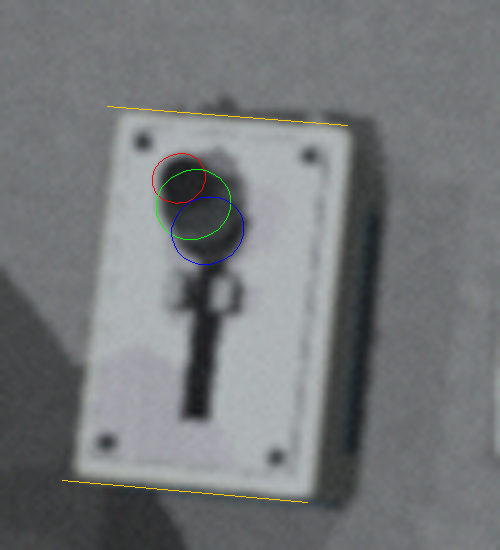

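View pics/s6.png

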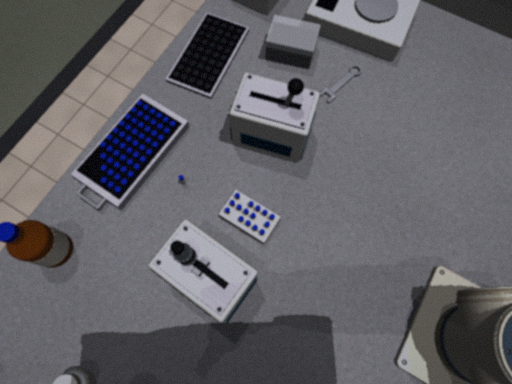

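The transfer lever is now at the far end: its cap is at top (190,178) and side (180,250). The collar lies beyond the lugs. The rinse lever hasn't moved, at top (366,185), and the arm is clear of everything.

```bash
python3 -c "
from workcell import hand_in; print(hand_in())"
```

```text
the job is handed in; nothing more can be done
None
```

The transfer lever is switched to the other end with its collar back down, and the job is handed in at about 8 s. I gripped the collar, lifted it about 14 mm against its 5–6 N spring and swung the lever over the lugs with no jam. I then lowered it past them, released it and backed away.

**Lever:** the last pictures put it at about 0.39–0.40 rad, which agrees with the arm's own reading of 0.397 rad.

**Collar:** in the wrist picture it fits the model within about 1 mm of fully home, beyond the lugs. I judged that by overlaying the model on the picture and did not test the lock by pushing the lever back. One edge of the collar differed from the overlay by 1–2 mm, about what the calibration allows.

**Rest of the scene:** the rinse lever sits at the same pixels as at the start, nothing else moved, and the gripper was touching nothing at hand-in. The highest wrist force I read was about 9 N.

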